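Run the keep-warm ring to its stop and start

ROBOT

A 6-joint arm with a two-finger parallel gripper is mounted at the origin on the work surface. World frame = base frame: x ahead of the robot, y to its left, z up, the work surface at z = 0. Lengths are in m, angles in rad, forces in N, time in s.
With the tool pointing down it reaches from about 0.275 to 0.85 m from the base axis. Payload 5.2 kg.
Tool frame: the origin (TCP) lies midway between the tips of the shut fingers; the grasp point (between the pads) lies 19 mm behind it; z points along the fingers, y is the direction in which the jaws open and shut (so a half turn about z gives the same grasp; the last joint's range is limited). The gripper opens to 85 mm and grips with 20 to 120 N. Pads are 22 mm wide; open, the fingers measure 114 mm over their backs; the gripper's body (76 mm by 85 mm) begins 54 mm behind the grasp point. The pads swing forward as they close: fully open they stand 13 mm farther back than shut.
Start: joints at [-0.203, 0.259, 1.535, -0, 1.348, -0.203], TCP at [0.55, 0, 0.231] pointing down, gripper open.
Joint ranges: [-3.14, 3.14], [-0.91, 2.08], [0.19, 2.58], [-1.22, 4.36], [0.22, 2.71], [-3.12, 3.12]. Speed limits (rad/s): [2.57, 2.57, 3.14, 3.14, 3.14, 3.14].

INTERFACE

Orientations are given as a unit quaternion [x, y, z, w].
In Python, from bench import ctrl gives the robot as it stands.
- The arm moves only by the tool carry_out, never from a script. Its argument "motion" is a list that holds one entry, the list of rows, each a list of 6 numbers: the shift along the world's x, y, z in cm, then the turn, a rotation vector about the world's x, y, z in rad. A call has exactly 5 rows; each row is the pose to reach, as a shift and turn from the pose measured when the call began; what a row does not reach only later rows make up. A row lasts 1/12 s, in which the tool goes at most 41.7 mm and 7.16 degrees, less where a joint would pass 70% of its speed; a pose out of reach is approached as far as the arm can. A call with a gripper value outside its range is refused whole. "gripper" is the closure, from 0 (fully open) to 1 (shut), set as the call begins (left out, the last holds). The fingers move at their own pace and stop on an object; "grip_force" is the grip in N (left out, the last holds). Time passes only in rows, so rows that repeat a pose let the fingers close, or fill a call up. It gives the time, the measured TCP pose, the force and the opening at its end, in the units of the state.
- ctrl.state(): the state, without advancing time (a new reading comes with each control period).
- ctrl.camera(name): name is "scene" or "side" or "wrist"; returns a dict with "image" (420x560x3 uint8, red, green, blue), "fx", "fy", "cx", "cy" (pixels), "pose" (4x4, takes a point from camera to world coordinates); the wrist camera has in their place "mount" (4x4, takes a point from camera to tool coordinates, whose origin is the TCP and whose axes are the flange's). Camera axes: x right, y down, z forward; pixel columns grow to the right and rows downward; lengths in m; the calibration is good to about 2 mm. A picture is of the moment at which its call begins: read the wrist's pose just before it. There is no depth.
- ctrl.finish_job(): hands the job in, once; it reports no verdict.
The state is a dict: "t": time; "joint_pos": joint angles; "joint_velocities": joint speeds; "tau": joint torques, N m; "tool_pos": TCP position; "ee_rot": TCP orientation; "force": force on the tool from outside, world axes, zero at the start; "moment": the same for the moment, N m; "width": finger opening in m.
Only numpy, scipy, OpenCV 4.12 (cv2) and the standard library are available. Lean on these libraries where they do the work, as an engineer would, in place of code of your own. Each camera call takes 0.05 s, during which the arm holds its last target. There are 200 camera calls.

TASK

On the white control console, turn only the outer ring clockwise, by its orange lug, until it comes up against its end stop, and lean on it there for a moment with a gentle push of about 10 N (over 15 N would strain the stop) so that the end switch closes; the black inner knob must stay exactly as it is set. Leave the ring at the stop, then press the green start button fully in and let it go, without disturbing the other things on the shelf.

Things in the scene. Friction and masses are not known exactly. Their poses are not given: they have to be found in the camera images.
- axis (a point): Upright axis common to both knobs, at the console's flat top, 60 mm above the work surface; has the console's axes (x away from the robot at yaw 0, y along the console's length towards the knobs' end, z up).
- console: White control box, fixed in place, 150 x 270 x 60 mm (x, y, z); origin under its centre. The knobs' axis is 60 mm from its centre towards +y, the button 75 mm towards -y.
- ring: Outer ring: grey disc, 82 mm diameter, its top 17 mm above the console's top; origin on the axis at the console's top. Clockwise from above it turns 1.0 to 1.4 rad to a hard stop that cannot be seen and lies elsewhere each time: lug then 0.55 to 1.25 rad anticlockwise of the console's x axis. Turning takes 1.6 N at the lug. It stays where it is left.
- lug (a point): Centre of the top face of the ring's orange lug, 44.5 mm above the console's top, 50 mm from the axis; x axis radially outward. The upright lug measures 20 mm radially (40 to 60 mm from the axis) x 12 mm along the turning direction and stands free from 17 to 44.5 mm above the console's top.
- end_switch (a joint): Wind-up (rad) of the hidden stiff spring switch that carries the ring's stop, 30 N m per rad: about 0.003 while turning; at the stop 0.00167 per N of sideways push on the lug (12 N per mm of lug travel). Closes above 0.010 (6 N), strained from 0.0267 (16 N). A rough reading, no substitute for feeling the force.
- inner (a joint): Angle of the black inner knob (rad, clockwise positive), starts -1.5 to 1.5, must not turn; turns at a touch. Same axis; 36 mm diameter from 17 to 37 mm above the console's top, on it a pointer bar 44 mm long from 35 to 48 mm above the console's top, its longer end reaching 26 mm from the axis.
- start (a joint): Travel of the green start button (m): 0 released, 0.006 fully in; springs back by itself. Fully in takes 5 N.
- start_top (a point): Centre of the top of the green start button, 28 mm diameter, on the console's top in the half away from the knobs; pressed straight down.
- jar: Bystander: glass jar with blue cap, 84 mm diameter, 130 mm high; origin at the centre of its foot.
- spoon: Bystander: wooden spoon 240 mm long lying flat; origin midway along, underneath.
- saucer_low: Bystander: lower of two stacked melamine saucers, 140 mm diameter, 14 mm high; origin under its centre.
- saucer_top: Bystander: upper saucer, as the lower one.
- creamer: Bystander: white ceramic creamer with a chipped handle, 68 mm diameter, 68 mm high, standing on the saucers; origin under its centre.
- rice_cup: Bystander: clear plastic rice cup, 72 mm diameter, 75 mm high; origin under its centre.
- pointer (a point): Tip of the inner knob's pointer bar (its longer end, with a white line), 26 mm from the axis and 47.5 mm above the console's top. It must stay where it is.

How it is judged:
By the outcome, as a careful person would: the job done as asked, in the order asked, and still so for the second after the job is handed in, with the robot touching nothing.
It also fails if it takes over 72 s, if anything falls off the work surface, if the arm or the gripper's body presses on something with over 40 N, if the wrist force passes 120 N, or if a joint passes its speed limit or range.

## Working session

There is one attempt and no reset: what is moved stays moved. The work goes in short steps, Python scripts to look and compute and a tool call to move; the robot and the scene stay as the last step left them, time stands still between calls to the robot, and variables do not carry over. Pictures are saved under pics/ and viewed, about 8 in all and at most 12, crops included, and the job is handed in when it is done.

Besides the shell and the picture viewer there is one more tool, called by a JSON object that holds its "name" and its "arguments", one argument or row to a line. carry_out: Moves the arm, as the interface text tells. Its arguments: {"type":"object","properties":{"motion":{"type":"array","items":{"type":"array","items":{"type":"array","items":{"type":"number"}}}},"gripper":{"type":"number"},"grip_force":{"type":"number"}},"required":["motion"]}

```bash
mkdir -p pics; ls; python3 - <<'E'
from bench import ctrl
import cv2,numpy as np
s=ctrl.state(); print(s)
ims=[]
for n in ("scene","side"):
    c=ctrl.camera(n); cv2.imwrite(f"pics/{n}0.png",c["image"][:,:,::-1]); np.savez(f"{n}0.npz",**c)
    print(n,c["fx"],c["fy"],c["cx"],c["cy"],np.round(c["pose"],3).tolist())
E
```

```text
pics
{'t': 0.0, 'joint_pos': array([-2.02844209e-01,  2.59359848e-01,  1.53609844e+00,  9.58049039e-06,
        1.34799660e+00, -2.02764500e-01]), 'joint_velocities': array([ 1.35166091e-03, -1.32160570e-03,  4.81571481e-04, -2.42113865e-03,
        6.02125905e-05,  1.40561541e-04]), 'tau': array([ 1.06436883e-04, -4.46029150e+01, -2.90570551e+01, -7.42485804e-05,
        1.18754001e-02, -2.51378208e-05]), 'tool_pos': array([5.49467362e-01, 1.12089883e-04, 2.30459465e-01]), 'ee_rot': array([ 7.07135407e-01,  7.07077541e-01, -5.08393162e-04, -7.80089268e-04]), 'force': array([ 0.43494915,  0.37869239, -0.38181455]), 'moment': array([-0.02137671,  0.02267281,  0.0418941 ]), 'width': 0.08558816118598102}
scene 380.72511897978126 380.72511897978126 273.55595940706417 209.49614879668917 [[0.621, 0.675, -0.398, 1.09], [0.784, -0.526, 0.331, -0.429], [0.015, -0.517, -0.856, 1.103], [0.0, 0.0, 0.0, 1.0]]
side 441.2483402516337 441.2483402516337 286.1718878768664 207.9513675515463 [[0.682, -0.46, 0.569, -0.071], [-0.732, -0.416, 0.54, -0.68], [-0.012, -0.784, -0.62, 0.812], [0.0, 0.0, 0.0, 1.0]]
```

View pics/scene0.png

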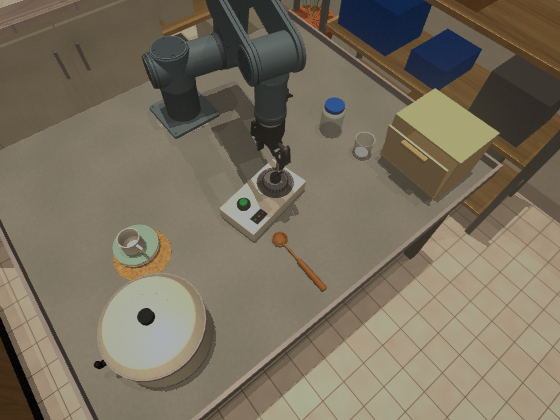

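View pics/side0.png

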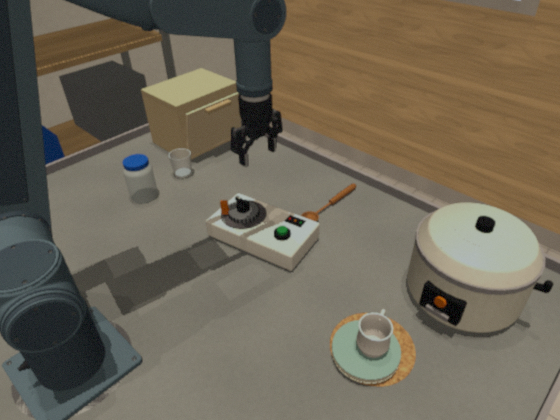

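The scene view shows the console, with the button at (243,203) and the gripper covering part of the knobs. The side view shows the orange lug at (224,207), the knob at (242,205) and the button at (282,233).

```bash
cat > h.py <<'E'
import numpy as np,cv2
from scipy.spatial.transform import Rotation as R
from bench import ctrl
def ray(c,uv):
    d=np.array([(uv[0]-c["cx"])/c["fx"],(uv[1]-c["cy"])/c["fy"],1]); P=np.asarray(c["pose"])
    return P[:3,3],P[:3,:3]@d
def onz(c,uv,z):
    o,d=ray(c,uv); return o+d*(z-o[2])/d[2]
def tri(c1,u1,c2,u2):
    o1,d1=ray(c1,u1);o2,d2=ray(c2,u2)
    s=np.linalg.lstsq(np.c_[d1,-d2],o2-o1,rcond=None)[0]
    a,b=o1+s[0]*d1,o2+s[1]*d2
    return (a+b)/2,np.linalg.norm(a-b)
def blob(img,lo,hi,roi=None):
    h=cv2.cvtColor(img,cv2.COLOR_RGB2HSV); m=cv2.inRange(h,np.array(lo),np.array(hi))
    if roi: k=np.zeros_like(m); k[roi[1]:roi[3],roi[0]:roi[2]]=1; m*=k
    n,l,st,ce=cv2.connectedComponentsWithStats(m)
    if n<2: return None
    i=1+np.argmax(st[1:,4]); return ce[i],st[i],(l==i).astype(np.uint8)
def wrist():
    s=ctrl.state(); c=dict(ctrl.camera("wrist")); T=np.eye(4); T[:3,:3]=R.from_quat(s["ee_rot"]).as_matrix(); T[:3,3]=s["tool_pos"]
    c["pose"]=T@c["mount"]; return c
E
python3 - <<'E'
from h import *
S=dict(np.load("scene0.npz"));D=dict(np.load("side0.npz"))
bs=blob(S["image"],(45,80,40),(85,255,255),(225,185,260,220));bd=blob(D["image"],(45,80,40),(85,255,255),(265,215,300,245))
print(bs[:2],bd[:2],tri(S,bs[0],D,bd[0]))
l=blob(D["image"],(3,150,80),(18,255,255),(205,190,235,225)); print("lug",l[:2])
ys,xs=np.where(l[2]); print([ (y,xs[ys==y].min(),xs[ys==y].max()) for y in sorted(set(ys))])
for z in (.0905,): print(onz(D,l[0],z))
w=blob(D["image"],(0,0,130),(180,60,255),(200,185,325,270))
print("white",w[1]); hull=cv2.convexHull(cv2.findContours(w[2],0,2)[0][0]); 
print(cv2.approxPolyDP(hull,3,True).reshape(-1,2).tolist())
for p in cv2.approxPolyDP(hull,3,True).reshape(-1,2): print(p,onz(D,p,.06).round(3),onz(D,p,0).round(3))
c=wrist(); cv2.imwrite("pics/w0.png",c["image"][:,:,::-1]);print(np.round(c["mount"],3),c["fx"])
np.savez("w0.npz",**c)
a=cv2.resize(D["image"][180:275,200:330],None,fx=6,fy=6,interpolation=2); cv2.imwrite("pics/side0c.png",a[:,:,::-1])
E
```

```text
(array([242.96969697, 201.87878788]), array([239, 198,   9,   9,  66], dtype=int32)) (array([281.64044944, 230.52808989]), array([276, 226,  12,  10,  89], dtype=int32)) (array([ 0.53035809, -0.09084422,  0.07440247]), np.float64(0.0019263149736698203))
lug (array([224.25842697, 207.42696629]), array([221, 201,   8,  14,  89], dtype=int32))
[(np.int64(201), np.int64(221), np.int64(226)), (np.int64(202), np.int64(221), np.int64(226)), (np.int64(203), np.int64(221), np.int64(226)), (np.int64(204), np.int64(221), np.int64(226)), (np.int64(205), np.int64(221), np.int64(227)), (np.int64(206), np.int64(221), np.int64(227)), (np.int64(207), np.int64(221), np.int64(227)), (np.int64(208), np.int64(222), np.int64(228)), (np.int64(209), np.int64(222), np.int64(228)), (np.int64(210), np.int64(222), np.int64(228)), (np.int64(211), np.int64(222), np.int64(227)), (np.int64(212), np.int64(222), np.int64(227)), (np.int64(213), np.int64(222), np.int64(227)), (np.int64(214), np.int64(223), np.int64(227))]
[0.48230002 0.071422   0.0905    ]
white [ 203  185  118   77 2736]
[[218, 186], [257, 187], [320, 224], [290, 261], [250, 247], [214, 230], [203, 220]]
[218 186] [0.56  0.195 0.06 ] [0.611 0.264 0.   ]
[257 187] [0.634 0.106 0.06 ] [0.69  0.168 0.   ]
[320 224] [ 0.629 -0.137  0.06 ] [ 0.684 -0.094 -0.   ]
[290 261] [ 0.476 -0.171  0.06 ] [ 0.519 -0.13  -0.   ]
[250 247] [ 0.445 -0.065  0.06 ] [ 0.486 -0.016  0.   ]
[214 230] [0.426 0.051 0.06 ] [0.465 0.109 0.   ]
[203 220] [0.432 0.104 0.06 ] [0.472 0.167 0.   ]
[[ 0.    -0.966 -0.26   0.065]
 [ 1.     0.    -0.     0.002]
 [ 0.    -0.26   0.966 -0.142]
 [ 0.     0.     0.     1.   ]] 334.99212725505254
```

View pics/w0.png

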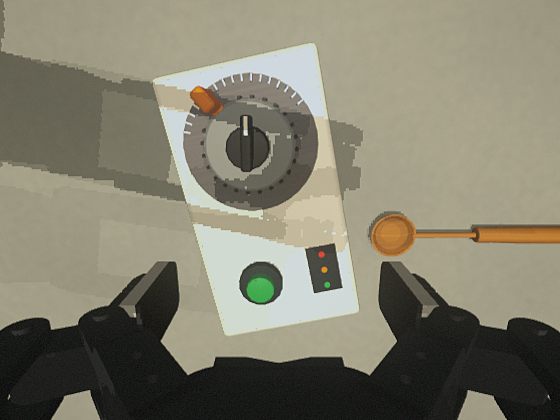

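View pics/side0c.png

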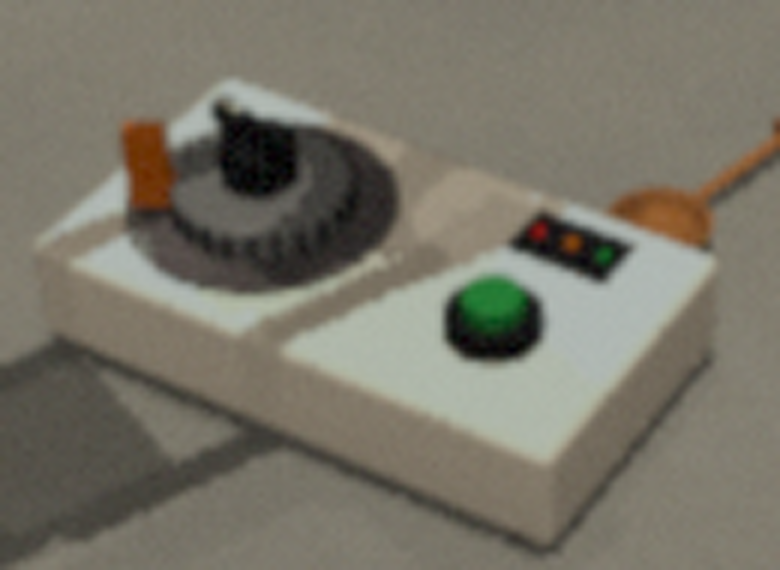

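The wrist view shows the console's top corners near (153,79), (316,43), (357,312) and (226,335). The lug is at (206,99), the knob at (247,145) with its pointer up to (246,117), the button at (260,288), and the spoon is to the right of the console. The side crop confirms the lug is upright at the far left of the ring.

```bash
python3 - <<'E'
from h import *
c=dict(np.load("w0.npz"));im=c["image"]
cor=np.array([onz(c,p,.06)[:2] for p in [(153,79),(316,43),(357,312),(226,335)]])
print(cor.round(4).tolist(),[np.linalg.norm(cor[i]-cor[i-1]).round(4) for i in range(4)])
y=(cor[0]+cor[1]-cor[2]-cor[3]);yaw=np.arctan2(-y[0],y[1]);C=cor.mean(0)
yd=np.array([-np.sin(yaw),np.cos(yaw)]);A=C+.06*yd;B=C-.075*yd
print("yaw",yaw,"C",C,"axis",A,"button",B)
l=blob(im,(3,150,80),(18,255,255),(180,75,235,125));print(l[:2],cv2.minAreaRect(cv2.findContours(l[2],0,2)[0][0]))
b=blob(im,(45,80,40),(85,255,255),(230,250,290,320));print("btn",b[:2],onz(c,b[0],.0744))
kp=cv2.resize(im[60:220,165:335],None,fx=4.5,fy=3.75*1.0,interpolation=2)
# brighter orange = top face
h=cv2.cvtColor(im,cv2.COLOR_RGB2HSV)
for y_ in range(84,116,2): print(y_,[tuple(h[y_,x][[0,2]]) if l[2][y_,x] else 0 for x in range(188,226,3)])
k=cv2.resize(im[60:220,160:340],None,fx=4,fy=4,interpolation=2);cv2.imwrite("pics/w0c.png",k[:,:,::-1])
for p in [(246,117)]: P=onz(c,p,.1075);print("ptr",P,np.linalg.norm(P[:2]-A))
E
```

```text
[[0.4416, 0.1005], [0.5832, 0.1292], [0.6338, -0.1285], [0.4951, -0.1566]] [np.float64(0.2626), np.float64(0.1444), np.float64(0.2627), np.float64(0.1415)]
yaw 0.19953350519809707 C [ 0.53843089 -0.01382638] axis [0.52653817 0.04498317] button [ 0.5532968  -0.08733831]
(array([205.40039841, 100.33067729]), array([190,  86,  33,  30, 502], dtype=int32)) ((205.94798278808594, 100.59275817871094), (33.49910354614258, 18.76757049560547), 47.72631072998047)
btn (array([259.96072508, 287.90634441]), array([246, 273,  28,  30, 662], dtype=int32)) [ 0.5331994  -0.09310254  0.0744    ]
84 [0, 0, 0, 0, 0, 0, 0, 0, 0, 0, 0, 0, 0]
86 [0, 0, 0, 0, 0, 0, 0, 0, 0, 0, 0, 0, 0]
88 [0, 0, 0, (np.uint8(18), np.uint8(211)), (np.uint8(15), np.uint8(213)), 0, 0, 0, 0, 0, 0, 0, 0]
90 [0, 0, (np.uint8(15), np.uint8(209)), 0, (np.uint8(18), np.uint8(212)), (np.uint8(13), np.uint8(189)), (np.uint8(11), np.uint8(119)), (np.uint8(11), np.uint8(119)), 0, 0, 0, 0, 0]
92 [0, (np.uint8(12), np.uint8(149)), (np.uint8(14), np.uint8(186)), (np.uint8(15), np.uint8(186)), (np.uint8(15), np.uint8(188)), (np.uint8(13), np
[... 1834 characters left out ...]
 0, 0, (np.uint8(10), np.uint8(118)), (np.uint8(12), np.uint8(160)), (np.uint8(13), np.uint8(165)), (np.uint8(12), np.uint8(152)), 0, (np.uint8(11), np.uint8(105)), (np.uint8(10), np.uint8(104)), (np.uint8(13), np.uint8(180)), 0]
110 [0, 0, 0, 0, 0, (np.uint8(11), np.uint8(156)), (np.uint8(12), np.uint8(152)), (np.uint8(11), np.uint8(130)), 0, (np.uint8(11), np.uint8(103)), (np.uint8(12), np.uint8(159)), 0, 0]
112 [0, 0, 0, 0, 0, 0, (np.uint8(10), np.uint8(133)), (np.uint8(10), np.uint8(109)), 0, (np.uint8(12), np.uint8(126)), 0, 0, 0]
114 [0, 0, 0, 0, 0, 0, 0, 0, (np.uint8(11), np.uint8(123)), (np.uint8(12), np.uint8(159)), 0, 0, 0]
ptr [0.5266254  0.06809367 0.1075    ] 0.02311066088876138
```

View pics/w0c.png

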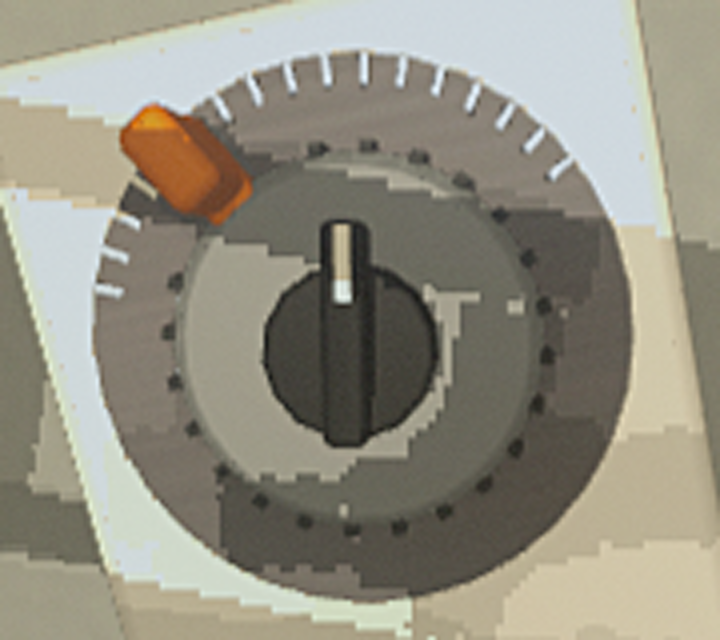

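```bash
python3 - <<'E'
from h import *
c=dict(np.load("w0.npz"));im=c["image"];A=np.array([.5265,.0450])
h=cv2.cvtColor(im,cv2.COLOR_RGB2HSV);l=blob(im,(3,150,140),(18,255,255),(180,75,220,118));print(l[1],l[0],cv2.minAreaRect(cv2.findContours(l[2],0,2)[0][0]))
P=onz(c,l[0],.1045);v=P[:2]-A;print(P,np.hypot(*v),np.arctan2(v[1],v[0]),np.arctan2(v[1],v[0])-.1995)
# axis checks: knob top disc (z=.097), whole pointer
m=cv2.inRange(h,(0,0,0),(180,255,62)).astype(np.uint8);k=np.zeros_like(m);k[110:175,220:275]=1
D=[ (226,147),(269,147)]; print("knob mid",(onz(c,D[0],.09)+onz(c,D[1],.09))/2)
# dial printed circle z=.06: crop extents -> px
L,Rr,T,Bm=[(160+x/4,60+y/4) for x,y in [(95,330),(632,330),(365,50),(365,602)]]
print("dial",onz(c,L,.06),onz(c,Rr,.06),onz(c,T,.06),onz(c,Bm,.06))
E
```

```text
[190  86  24  26 341] [201.87390029  98.93841642] ((201.84423828125, 98.71311950683594), (25.479341506958008, 14.2120943069458), 50.19443130493164)
[0.4931267  0.08133136 0.1045    ] 0.049332996400680354 2.313782827154987 2.114282827154987
knob mid [0.52561398 0.04429464 0.09      ]
dial [0.46454511 0.04609351 0.06      ] [0.58744804 0.0461558  0.06      ] [0.52759473 0.10584429 0.06      ] [ 0.52503544 -0.01830772  0.06      ]
```

```bash
cat >> h.py <<'E'
A=np.array([.526,.0447])
def tgt(th,gap,r=.057):
    return A+r*np.array([np.cos(th),np.sin(th)])-(.017+gap)*np.array([np.sin(th),-np.cos(th)])
def rows(goals,z=None):
    "goals: list of (theta,gap); prints rows in cm/rad from the present pose"
    s=ctrl.state(); M=R.from_quat(s["ee_rot"]).as_matrix(); yaw=np.arctan2(M[1,0],M[0,0]); p=s["tool_pos"]
    tilt=M[:,2]
    print("t",round(s["t"],2),"tcp",p.round(4),"yaw",yaw.round(3),"tilt",tilt.round(3),"F",s["force"].round(2),"w",s["width"])
    for th,g in goals:
        q=tgt(th,g); print([*(100*(q-p[:2])).round(2),0 if z is None else round(100*(z-p[2]),2),0,0,round(th-np.pi/2-yaw,3)])
E
python3 - <<'E'
from h import *
S=dict(np.load("scene0.npz"));D=dict(np.load("side0.npz"))
print("jar",onz(D,(143,195),0),onz(S,(332,131),0),"cup",onz(D,(183,174),0))
rows([(2.31,.010)])
E
```

```text
jar [0.42310885 0.40055284 0.        ] [0.43786492 0.39827236 0.        ] cup [0.57728294 0.40309129 0.        ]
t 0.15 tcp [5.496e-01 1.000e-04 2.307e-01] yaw 1.571 tilt [-0.001  0.    -1.   ] F [ 0.47 -0.16 -0.14] w 0.08515982279607652
[np.float64(-8.19), np.float64(6.85), 0, 0, 0, np.float64(-0.832)]
```

Bystanders are far away. Moving over the start position.

{"name": "carry_out", "arguments": {
  "motion": [
    [[-1.6, 1.4, 0, 0, 0, -0.12], [-3.3, 2.8, 0, 0, 0, -0.24], [-4.9, 4.1, 0, 0, 0, -0.36], [-6.5, 5.5, 0, 0, 0, -0.48], [-8.2, 6.85, 0, 0, 0, -0.6]]
  ],
  "gripper": 1,
  "grip_force": 60
}}

```text
t: 0.57
tool_pos: [0.4667, 0.0691, 0.2303]
ee_rot: [0.886, 0.464, -0.0, -0.001]
force: [-0.6, -0.1, 0.1]
width: 0.0252
```

{"name": "carry_out", "arguments": {
  "motion": [
    [[0, 0, -1, 0, 0, -0.12], [0, 0, -3, 0, 0, -0.23], [0, 0, -5, 0, 0, -0.23], [0, 0, -7, 0, 0, -0.23], [0, 0, -7, 0, 0, -0.23]]
  ]
}}

```text
t: 0.98
tool_pos: [0.4638, 0.0694, 0.1568]
ee_rot: [0.933, 0.359, -0.004, -0.003]
force: [-1.6, -0.6, -0.2]
width: -0.0003
```

```bash
python3 - <<'E'
from h import *
rows([(2.31,.010)],.085)
c=wrist();d=ctrl.camera("side")
k=cv2.resize(d["image"][140:290,170:350],None,fx=2.33,fy=2.8,interpolation=2)
cv2.imwrite("pics/w1.png",np.hstack([c["image"],cv2.resize(k,(240,420))])[:,:,::-1]); np.savez("w1.npz",**c)
E
```

```text
t 0.98 tcp [0.4638 0.0694 0.1568] yaw 0.735 tilt [-0.009  0.002 -1.   ] F [-1.62 -0.55 -0.19] w -0.00034118477526725053
[np.float64(0.39), np.float64(-0.08), np.float64(-7.18), 0, 0, np.float64(0.005)]
```

View pics/w1.png

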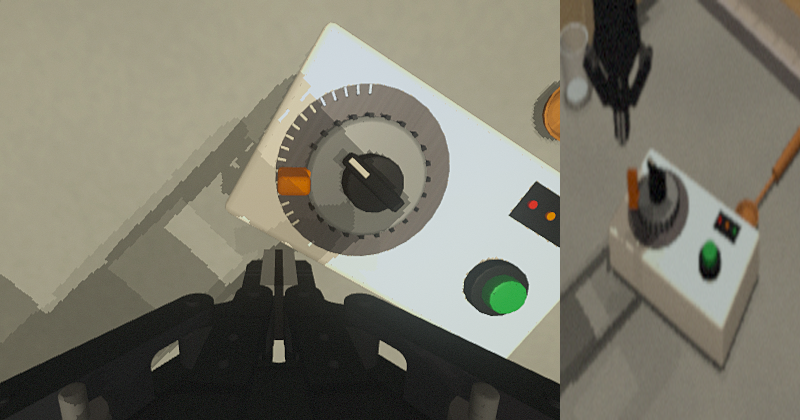

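The wrist view has the shut fingers' tips at about (280,250), the lug ahead at (293,182) and the knob at (372,182), so the fingers are clear behind the lug. I'll descend now.

{"name": "carry_out", "arguments": {
  "motion": [
    [[0.2, 0, -2, 0, 0, 0], [0.4, -0.1, -4, 0, 0, 0], [0.4, -0.1, -6, 0, 0, 0], [0.4, -0.1, -7.2, 0, 0, 0], [0.4, -0.1, -7.2, 0, 0, 0]]
  ]
}}

```text
t: 1.5
tool_pos: [0.4695, 0.0682, 0.0871]
ee_rot: [0.933, 0.359, -0.002, -0.002]
force: [0.9, 0.3, -0.7]
width: 0.0001
```

```bash
python3 - <<'E'
from h import *
c=wrist();im=c["image"]
l=blob(im,(3,150,60),(20,255,255),(200,100,380,260));print(l[:2])
rows([(2.31,.010),(2.31,.002)],.085)
cv2.imwrite("pics/w2.png",im[:,:,::-1])
E
```

```text
(array([288.16107383, 217.16689038]), array([ 264,  193,   50,   49, 2235], dtype=int32))
t 1.55 tcp [0.4703 0.0681 0.0883] yaw 0.735 tilt [-0.004  0.002 -1.   ] F [ 0.89  0.05 -0.47] w -0.00022095456567606956
[np.float64(-0.26), np.float64(0.05), np.float64(-0.33), 0, 0, np.float64(0.005)]
[np.float64(0.33), np.float64(0.59), np.float64(-0.33), 0, 0, np.float64(0.005)]
```

View pics/w2.png

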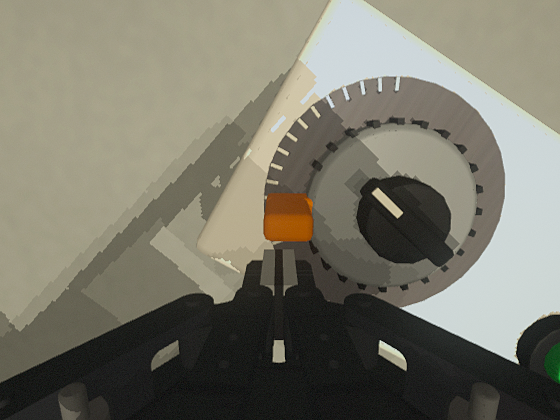

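The wrist view at depth shows the finger tips at about (280,255) right behind the lug (264–314, 193–242), well clear of the knob and pointer. Next I'll start the turn.

```bash
python3 - <<'E'
from h import *
rows([(2.31,.004),(2.26,0),(2.16,0),(2.06,0),(1.96,0)],.086)
E
```

```text
t 1.55 tcp [0.4703 0.0681 0.0883] yaw 0.735 tilt [-0.004  0.002 -1.   ] F [ 0.89  0.05 -0.47] w -0.00022095456567606956
[np.float64(0.18), np.float64(0.46), np.float64(-0.23), 0, 0, np.float64(0.005)]
[np.float64(0.63), np.float64(0.98), np.float64(-0.23), 0, 0, np.float64(-0.045)]
[np.float64(0.99), np.float64(1.45), np.float64(-0.23), 0, 0, np.float64(-0.145)]
[np.float64(1.39), np.float64(1.89), np.float64(-0.23), 0, 0, np.float64(-0.245)]
[np.float64(1.83), np.float64(2.29), np.float64(-0.23), 0, 0, np.float64(-0.345)]
```

{"name": "carry_out", "arguments": {
  "motion": [
    [[0.18, 0.46, -0.2, 0, 0, 0], [0.63, 0.98, -0.2, 0, 0, -0.045], [0.99, 1.45, -0.2, 0, 0, -0.145], [1.39, 1.89, -0.2, 0, 0, -0.245], [1.83, 2.29, -0.2, 0, 0, -0.345]]
  ]
}}

```text
t: 1.97
tool_pos: [0.4896, 0.0911, 0.0878]
ee_rot: [0.982, 0.191, -0.0, -0.001]
force: [-1.2, -2.5, -0.4]
width: 0.0002
```

```bash
python3 - <<'E'
from h import *
rows([(1.88,0),(1.80,0),(1.72,0),(1.64,0),(1.56,0)],.086)
E
```

```text
t 1.97 tcp [0.4896 0.0911 0.0878] yaw 0.385 tilt [-0.001  0.002 -1.   ] F [-1.24 -2.45 -0.36] w 0.0002164876340841281
[np.float64(0.29), np.float64(0.27), np.float64(-0.18), 0, 0, np.float64(-0.076)]
[np.float64(0.69), np.float64(0.52), np.float64(-0.18), 0, 0, np.float64(-0.156)]
[np.float64(1.12), np.float64(0.74), np.float64(-0.18), 0, 0, np.float64(-0.236)]
[np.float64(1.55), np.float64(0.93), np.float64(-0.18), 0, 0, np.float64(-0.316)]
[np.float64(2.01), np.float64(1.07), np.float64(-0.18), 0, 0, np.float64(-0.396)]
```

{"name": "carry_out", "arguments": {
  "motion": [
    [[0.29, 0.27, -0.1, 0, 0, -0.075], [0.69, 0.52, -0.1, 0, 0, -0.155], [1.12, 0.74, -0.1, 0, 0, -0.235], [1.55, 0.93, -0.1, 0, 0, -0.315], [2.0, 1.07, -0.1, 0, 0, -0.395]]
  ]
}}

```text
t: 2.38
tool_pos: [0.5103, 0.1021, 0.0884]
ee_rot: [1.0, -0.007, 0.001, -0.001]
force: [-2.6, -1.1, 0.0]
width: -0.0002
```

```bash
python3 - <<'E'
from h import *
rows([(1.52,0),(1.49,0),(1.46,0),(1.43,0),(1.43,0)],.086)
c=wrist();im=c["image"];np.savez("w3.npz",**c)
l=blob(im,(3,150,60),(20,255,255),(200,100,380,260));print(l[:2])
cv2.imwrite("pics/w3.png",im[:,:,::-1])
E
```

```text
t 2.38 tcp [0.5103 0.1021 0.0884] yaw -0.014 tilt [ 0.001  0.002 -1.   ] F [-2.57 -1.07  0.04] w -0.00024462345382276406
[np.float64(0.16), np.float64(0.04), np.float64(-0.24), 0, 0, np.float64(-0.037)]
[np.float64(0.33), np.float64(0.08), np.float64(-0.24), 0, 0, np.float64(-0.067)]
[np.float64(0.51), np.float64(0.11), np.float64(-0.24), 0, 0, np.float64(-0.097)]
[np.float64(0.69), np.float64(0.14), np.float64(-0.24), 0, 0, np.float64(-0.127)]
[np.float64(0.69), np.float64(0.14), np.float64(-0.24), 0, 0, np.float64(-0.127)]
(array([296.42195767, 233.39109347]), array([ 273,  208,   49,   51, 2268], dtype=int32))
```

View pics/w3.png

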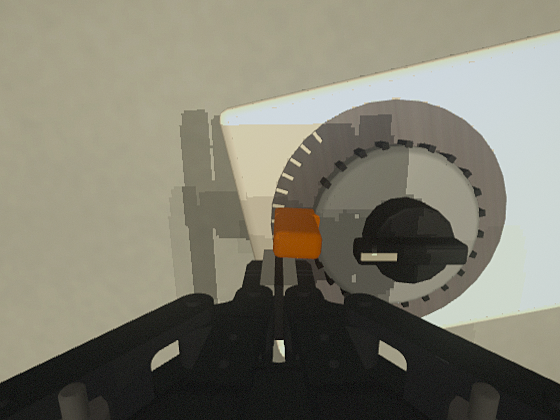

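The wrist view shows the lug (273–322, 208–259) flush against the fingers, turning with them. The pointer is at (360,257) and clear of the fingers.

```bash
python3 - <<'E'
from h import *
c=dict(np.load("w3.npz"));P=onz(c,(297.5,244),.1045);v=P[:2]-A;print(P,np.hypot(*v),np.arctan2(v[1],v[0]))
w0=dict(np.load("w0.npz"))
P=onz(c,(361,257),.1075);print("ptr",P)
for z in (60,):
  h=cv2.cvtColor(c["image"],cv2.COLOR_RGB2HSV); print([tuple(map(int,h[y,297])) for y in range(206,262,4)])
E
```

```text
[0.53042879 0.09361942 0.1045    ] 0.049119482935473614 1.4805101771038558
ptr [0.52581564 0.06878743 0.1075    ]
[(25, 41, 81), (15, 227, 118), (12, 196, 120), (13, 205, 118), (14, 219, 120), (13, 203, 118), (12, 196, 120), (15, 245, 146), (15, 247, 151), (15, 245, 152), (15, 255, 148), (14, 248, 150), (15, 252, 148), (12, 147, 118)]
```

{"name": "carry_out", "arguments": {
  "motion": [
    [[0.16, 0.04, -0.1, 0, 0, -0.037], [0.33, 0.08, -0.1, 0, 0, -0.067], [0.51, 0.11, -0.1, 0, 0, -0.097], [0.6, 0.13, -0.1, 0, 0, -0.115], [0.6, 0.13, -0.1, 0, 0, -0.115]]
  ]
}}

```text
t: 2.85
tool_pos: [0.5179, 0.1037, 0.0885]
ee_rot: [0.998, -0.066, 0.002, -0.001]
force: [-0.9, -0.0, 1.7]
width: 0.0003
```

```bash
python3 - <<'E'
from h import *
rows([(1.44-.02*i,0) for i in range(3)],.086)
E
```

```text
t 2.85 tcp [0.5179 0.1037 0.0885] yaw -0.133 tilt [ 0.004  0.002 -1.   ] F [-0.94 -0.01  1.69] w 0.0002822055845633895
[np.float64(-0.14), np.float64(-0.03), np.float64(-0.25), 0, 0, np.float64(0.002)]
[np.float64(-0.02), np.float64(-0.01), np.float64(-0.25), 0, 0, np.float64(-0.018)]
[np.float64(0.1), np.float64(0.01), np.float64(-0.25), 0, 0, np.float64(-0.038)]
```

{"name": "carry_out", "arguments": {
  "motion": [
    [[0.03, 0, -0.05, 0, 0, -0.01], [0.06, -0.01, -0.1, 0, 0, -0.02], [0.09, -0.02, -0.1, 0, 0, -0.03], [0.09, -0.02, -0.1, 0, 0, -0.03], [0.09, -0.02, -0.1, 0, 0, -0.03]]
  ]
}}

```text
t: 3.27
tool_pos: [0.519, 0.1036, 0.0876]
ee_rot: [0.997, -0.081, 0.002, -0.001]
force: [-1.1, -0.2, 1.5]
width: 0.0003
```

```bash
cat >> h.py <<'E'
def rep():
    from scipy.optimize import least_squares
    s=ctrl.state();M=R.from_quat(s["ee_rot"]).as_matrix();p=s["tool_pos"]
    f=lambda q:tgt(q[0],.004,q[1])-p[:2]
    th,r=least_squares(f,[1.3,.057]).x
    t=np.array([np.sin(th),-np.cos(th)])
    print("t",round(s["t"],2),p.round(4),"yaw",np.arctan2(M[1,0],M[0,0]).round(3),"th",th.round(3),"r",r.round(4),"tan",t.round(3),"F",s["force"].round(2),"Ft",(s["force"][:2]@t).round(2),"Mz",s["moment"].round(2))
E
python3 -c "from h import *;rep()"
```

```text
t 3.27 [0.519  0.1036 0.0876] yaw -0.163 th 1.328 r 0.0555 tan [ 0.971 -0.24 ] F [-1.11 -0.18  1.54] Ft -1.03 Mz [0.07 0.19 0.01]
```

{"name": "carry_out", "arguments": {
  "motion": [
    [[0.03, -0.01, 0, 0, 0, -0.015], [0.06, -0.02, 0, 0, 0, -0.03], [0.09, -0.02, 0, 0, 0, -0.04], [0.1, -0.02, 0, 0, 0, -0.04], [0.1, -0.02, 0, 0, 0, -0.04]]
  ]
}}

```text
t: 3.68
tool_pos: [0.5199, 0.1035, 0.0875]
ee_rot: [0.995, -0.101, 0.002, -0.001]
force: [-1.1, 1.1, 1.0]
width: -0.0004
```

{"name": "carry_out", "arguments": {
  "motion": [
    [[0.03, -0.01, 0, 0, 0, -0.015], [0.06, -0.02, 0, 0, 0, -0.03], [0.09, -0.03, 0, 0, 0, -0.04], [0.1, -0.03, 0, 0, 0, -0.04], [0.1, -0.03, 0, 0, 0, -0.04]]
  ]
}}

```text
t: 4.1
tool_pos: [0.5209, 0.1032, 0.0874]
ee_rot: [0.993, -0.121, 0.002, -0.001]
force: [-1.1, 1.1, -0.4]
width: -0.0001
```

{"name": "carry_out", "arguments": {
  "motion": [
    [[0.03, -0.01, 0, 0, 0, -0.015], [0.06, -0.02, 0, 0, 0, -0.03], [0.09, -0.03, 0, 0, 0, -0.04], [0.1, -0.03, 0, 0, 0, -0.04], [0.1, -0.03, 0, 0, 0, -0.04]]
  ]
}}

```text
t: 4.52
tool_pos: [0.522, 0.1028, 0.0875]
ee_rot: [0.99, -0.141, 0.002, -0.001]
force: [-1.3, 1.2, -0.0]
width: -0.0002
```

```bash
python3 - <<'E'
from h import *
rep()
c=wrist();im=c["image"];np.savez("w4.npz",**c)
l=blob(im,(3,150,60),(20,255,255),(200,100,380,280));print(l[0],l[1])
t=blob(im,(3,150,135),(20,255,255),(200,100,380,280));print(t[0],t[1],cv2.minAreaRect(cv2.findContours(t[2],0,2)[0][0]))
P=onz(c,t[0],.1045);v=P[:2]-A;print(P,np.hypot(*v),np.arctan2(v[1],v[0]))
E
```

```text
t 4.52 [0.522  0.1028 0.0875] yaw -0.283 th 1.271 r 0.0543 tan [ 0.955 -0.295] F [-1.3   1.17 -0.04] Ft -1.59 Mz [0.17 0.16 0.05]
[291.94681779 233.1695728 ] [ 268  208   49   51 2294]
[292.30762332 244.7793722 ] [ 270  232   46   26 1115] ((292.5, 244.5), (25.0, 45.0), 90.0)
[0.53986681 0.09180219 0.1045    ] 0.04910096388959822 1.2844865569892194
```

{"name": "carry_out", "arguments": {
  "motion": [
    [[0.03, -0.01, 0, 0, 0, -0.007], [0.06, -0.02, 0, 0, 0, -0.014], [0.09, -0.02, 0, 0, 0, -0.02], [0.1, -0.02, 0, 0, 0, -0.02], [0.1, -0.02, 0, 0, 0, -0.02]]
  ]
}}

```text
t: 4.98
tool_pos: [0.523, 0.1026, 0.0874]
ee_rot: [0.989, -0.151, 0.002, -0.001]
force: [-0.3, 1.1, -0.4]
width: -0.0
```

{"name": "carry_out", "arguments": {
  "motion": [
    [[0.03, -0.01, 0, 0, 0, -0.007], [0.06, -0.02, 0, 0, 0, -0.014], [0.09, -0.03, 0, 0, 0, -0.02], [0.1, -0.03, 0, 0, 0, -0.02], [0.1, -0.03, 0, 0, 0, -0.02]]
  ]
}}

```text
t: 5.4
tool_pos: [0.5241, 0.1023, 0.0875]
ee_rot: [0.987, -0.161, 0.002, -0.001]
force: [-0.9, 1.5, -0.6]
width: 0.0005
```

{"name": "carry_out", "arguments": {
  "motion": [
    [[0.03, -0.01, 0, 0, 0, -0.007], [0.06, -0.02, 0, 0, 0, -0.014], [0.09, -0.03, 0, 0, 0, -0.02], [0.1, -0.03, 0, 0, 0, -0.02], [0.1, -0.03, 0, 0, 0, -0.02]]
  ]
}}

```text
t: 5.82
tool_pos: [0.5251, 0.102, 0.0874]
ee_rot: [0.985, -0.17, 0.002, -0.001]
force: [-1.2, 1.1, -0.2]
width: -0.0002
```

{"name": "carry_out", "arguments": {
  "motion": [
    [[0.03, -0.01, 0, 0, 0, -0.007], [0.06, -0.02, 0, 0, 0, -0.014], [0.09, -0.03, 0, 0, 0, -0.02], [0.1, -0.03, 0, 0, 0, -0.02], [0.1, -0.03, 0, 0, 0, -0.02]]
  ]
}}

```text
t: 6.23
tool_pos: [0.5257, 0.102, 0.0874]
ee_rot: [0.984, -0.18, 0.002, -0.001]
force: [-3.3, 4.4, 1.8]
width: -0.0
```

Force rises and travel falls short, so this is probably the stop. I'll hold, read and look.

```bash
python3 - <<'E'
from h import *
rep()
c=wrist();im=c["image"];np.savez("w5.npz",**c)
t=blob(im,(3,150,135),(20,255,255),(200,100,380,280));print(t[0],t[1],cv2.minAreaRect(cv2.findContours(t[2],0,2)[0][0]))
P=onz(c,t[0],.1045);v=P[:2]-A;print(P,np.hypot(*v),np.arctan2(v[1],v[0]))
rep()
cv2.imwrite("pics/w5.png",im[:,:,::-1])
E
```

```text
t 6.23 [0.5257 0.102  0.0874] yaw -0.363 th 1.201 r 0.0533 tan [ 0.932 -0.362] F [-3.28  4.41  1.8 ] Ft -4.65 Mz [0.63 0.53 0.04]
[289.85998193 245.00180668] [ 267  233   47   25 1107] ((290.0, 245.0), (24.0, 46.0), 90.0)
[0.54298984 0.09067855 0.1045    ] 0.04901715888540992 1.216841724207065
t 6.28 [0.5257 0.102  0.0874] yaw -0.362 th 1.201 r 0.0533 tan [ 0.932 -0.362] F [-3.44  3.35  1.74] Ft -4.42 Mz [0.68 0.48 0.06]
```

View pics/w5.png

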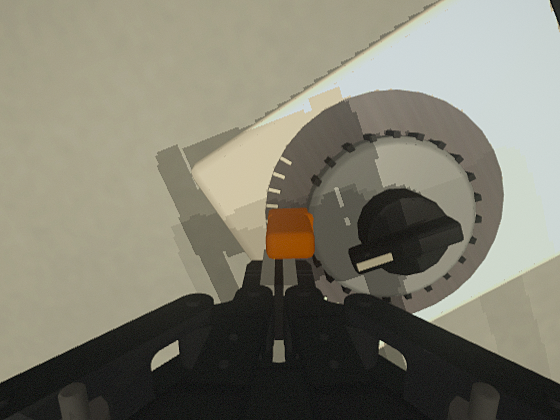

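The view shows the lug still flush with the fingers (267–314, 208–258) at θ≈1.217 world, which is about 1.02 from the console's x axis and within the stop range. The pointer tip at (352,265) is clear. I'll increase the push gently without rotating.

{"name": "carry_out", "arguments": {
  "motion": [
    [[0.02, -0.01, 0, 0, 0, 0], [0.04, -0.02, 0, 0, 0, 0], [0.06, -0.02, 0, 0, 0, 0], [0.06, -0.02, 0, 0, 0, 0], [0.06, -0.02, 0, 0, 0, 0]]
  ]
}}

```text
t: 6.7
tool_pos: [0.5258, 0.102, 0.0873]
ee_rot: [0.984, -0.18, 0.001, -0.001]
force: [-3.7, 4.2, 2.2]
width: 0.0001
```

```bash
python3 - <<'E'
from h import *
rep()
for n in (5,3):
    c=dict(np.load(f"w{n}.npz")); print(onz(c,{5:(352,266),3:(361,257)}[n],.1075))
E
```

```text
t 6.7 [0.5258 0.102  0.0873] yaw -0.362 th 1.198 r 0.0533 tan [ 0.931 -0.364] F [-3.7   4.23  2.17] Ft -4.98 Mz [0.68 0.62 0.01]
[0.52721293 0.07053829 0.1075    ]
[0.52581564 0.06878743 0.1075    ]
```

{"name": "carry_out", "arguments": {
  "motion": [
    [[0.05, -0.01, 0, 0, 0, 0], [0.08, -0.02, 0, 0, 0, 0], [0.11, -0.02, 0, 0, 0, 0], [0.11, -0.02, 0, 0, 0, 0], [0.11, -0.02, 0, 0, 0, 0]]
  ]
}}

```text
t: 7.12
tool_pos: [0.5261, 0.102, 0.0872]
ee_rot: [0.984, -0.18, 0.0, -0.001]
force: [-4.5, 4.2, 2.1]
width: -0.0001
```

```bash
python3 -c "from h import *;rep()"
```

```text
t 7.12 [0.5261 0.102  0.0872] yaw -0.362 th 1.194 r 0.0533 tan [ 0.93  -0.368] F [-4.47  4.22  2.13] Ft -5.71 Mz [ 0.63  0.79 -0.01]
```

{"name": "carry_out", "arguments": {
  "motion": [
    [[0.07, -0.02, 0, 0, 0, 0], [0.12, -0.03, 0, 0, 0, 0], [0.16, -0.04, 0, 0, 0, 0], [0.16, -0.04, 0, 0, 0, 0], [0.16, -0.04, 0, 0, 0, 0]]
  ]
}}

```text
t: 7.53
tool_pos: [0.5264, 0.102, 0.087]
ee_rot: [0.984, -0.18, -0.001, -0.001]
force: [-5.9, 4.7, 3.7]
width: 0.0
```

```bash
python3 -c "from h import *;rep()"
```

```text
t 7.53 [0.5264 0.102  0.087 ] yaw -0.362 th 1.188 r 0.0534 tan [ 0.928 -0.373] F [-5.88  4.71  3.68] Ft -7.22 Mz [0.77 1.01 0.04]
```

{"name": "carry_out", "arguments": {
  "motion": [
    [[0.1, -0.03, 0.01, 0, 0, 0], [0.17, -0.05, 0.02, 0, 0, 0], [0.22, -0.07, 0.02, 0, 0, 0], [0.22, -0.07, 0.02, 0, 0, 0], [0.22, -0.07, 0.02, 0, 0, 0]]
  ]
}}

```text
t: 7.95
tool_pos: [0.5268, 0.102, 0.087]
ee_rot: [0.984, -0.18, -0.003, -0.001]
force: [-7.9, 4.9, 5.4]
width: -0.0003
```

```bash
python3 -c "from h import *;rep()"
```

```text
t 7.95 [0.5268 0.102  0.087 ] yaw -0.362 th 1.181 r 0.0533 tan [ 0.925 -0.38 ] F [-7.93  4.87  5.37] Ft -9.18 Mz [ 0.81  1.2  -0.01]
```

{"name": "carry_out", "arguments": {
  "motion": [
    [[0.22, -0.08, 0.02, 0, 0, 0], [0.22, -0.08, 0.02, 0, 0, 0], [0.23, -0.08, 0.02, 0, 0, 0], [0.23, -0.08, 0.02, 0, 0, 0], [0.23, -0.08, 0.02, 0, 0, 0]]
  ]
}}

```text
t: 8.37
tool_pos: [0.527, 0.102, 0.087]
ee_rot: [0.984, -0.18, -0.005, -0.002]
force: [-8.4, 5.6, 4.9]
width: -0.0002
```

```bash
python3 -c "from h import *;rep()"
```

```text
t 8.37 [0.527 0.102 0.087] yaw -0.362 th 1.178 r 0.0533 tan [ 0.924 -0.382] F [-8.42  5.57  4.86] Ft -9.91 Mz [0.97 1.29 0.11]
```

{"name": "carry_out", "arguments": {
  "motion": [
    [[0.23, -0.08, 0.02, 0, 0, 0], [0.23, -0.08, 0.02, 0, 0, 0], [0.23, -0.08, 0.02, 0, 0, 0], [0.23, -0.08, 0.02, 0, 0, 0], [0.23, -0.08, 0.02, 0, 0, 0]]
  ]
}}

```text
t: 8.78
tool_pos: [0.527, 0.102, 0.087]
ee_rot: [0.984, -0.18, -0.007, -0.002]
force: [-9.2, 6.3, 6.3]
width: 0.0001
```

```bash
python3 -c "from h import *;rep()"
```

```text
t 8.78 [0.527 0.102 0.087] yaw -0.361 th 1.178 r 0.0533 tan [ 0.924 -0.383] F [-9.19  6.27  6.29] Ft -10.89 Mz [0.9  1.28 0.03]
```

{"name": "carry_out", "arguments": {
  "motion": [
    [[-0.3, 0.12, 0, 0, 0, 0], [-0.9, 0.36, 0, 0, 0, 0], [-1.9, 0.75, 0, 0, 0, 0], [-2.0, 0.9, 2, 0, 0, 0], [-2.0, 0.9, 5, 0, 0, 0]]
  ]
}}

```text
t: 9.2
tool_pos: [0.5039, 0.111, 0.1347]
ee_rot: [0.984, -0.18, -0.01, -0.001]
force: [0.8, 0.9, 0.4]
width: -0.0002
```

{"name": "carry_out", "arguments": {
  "motion": [
    [[0, 0, 2, 0, 0, 0], [0, 0, 4, 0, 0, 0], [0, -2, 5, 0, 0, 0], [0, -4, 5, 0, 0, 0], [0, -4, 5, 0, 0, 0]]
  ]
}}

```text
t: 9.62
tool_pos: [0.5046, 0.0683, 0.1859]
ee_rot: [0.984, -0.18, -0.008, 0.0]
force: [0.1, -0.2, -1.3]
width: -0.0001
```

```bash
python3 - <<'E'
from h import *
rep()
c=wrist();im=c["image"];s=ctrl.camera("side");S0=dict(ctrl.camera("scene"))
cv2.imwrite("pics/w6.png",np.hstack([im,cv2.resize(s["image"][170:275,195:335],(240,180)).repeat(1,0)if 0 else cv2.copyMakeBorder(cv2.resize(s["image"][180:280,200:320],(240,200),interpolation=2),0,220,0,0,0)])[:,:,::-1])
b=blob(im,(45,80,40),(85,255,255));print(b[:2],onz(c,b[0],.0744))
D=dict(s)
bd=blob(D["image"],(45,80,40),(85,255,255),(265,215,300,245));bs=blob(S0["image"],(45,80,40),(85,255,255),(225,185,260,220))
print(tri(c,b[0],D,bd[0]),tri(c,b[0],S0,bs[0]))
E
```

```text
t 9.62 [0.5046 0.0683 0.1859] yaw -0.363 th 1.588 r 0.024 tan [1.    0.018] F [ 0.07 -0.22 -1.26] Ft 0.06 Mz [ 0.02  0.03 -0.07]
(array([476.04637097,  93.81115591]), array([ 454,   73,   45,   42, 1488], dtype=int32)) [ 0.5335007  -0.09336217  0.0744    ]
(array([ 0.53217884, -0.09227119,  0.07428947]), np.float64(0.0033977633302025006)) (array([ 0.533423  , -0.09118449,  0.07933226]), np.float64(0.0017696620079376251))
```

View pics/w6.png

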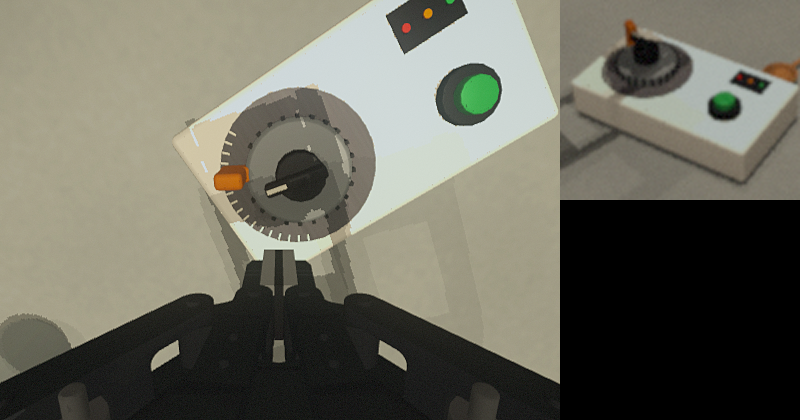

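The wrist view shows the ring left with the lug at (231,178), the pointer at (276,190) unmoved, and the button at (480,94) clear of everything. Next I'll move over the button and check the ring and pointer numbers.

{"name": "carry_out", "arguments": {
  "motion": [
    [[0.6, -3, 0, 0, 0, 0], [1.2, -6.5, 0, 0, 0, 0], [1.9, -10, 0, 0, 0, 0], [2.5, -13.5, 0, 0, 0, 0], [2.85, -16.1, 0, 0, 0, 0]]
  ]
}}

```text
t: 10.18
tool_pos: [0.5325, -0.0916, 0.1841]
ee_rot: [0.984, -0.18, -0.01, -0.001]
force: [1.1, -0.3, -0.2]
width: 0.0003
```

{"name": "carry_out", "arguments": {
  "motion": [
    [[0, 0, -2, 0, 0, 0], [0, 0, -4, 0, 0, 0], [0, 0, -6, 0, 0, 0], [0, 0, -8, 0, 0, 0], [0, 0, -8, 0, 0, 0]]
  ]
}}

```text
t: 10.6
tool_pos: [0.5296, -0.0898, 0.0998]
ee_rot: [0.984, -0.18, -0.014, -0.001]
force: [-0.8, 1.2, 0.1]
width: -0.0001
```

```bash
python3 -c "
from h import *
s=ctrl.state();M=R.from_quat(s['ee_rot']).as_matrix();print(s['tool_pos'],s['force'],M[:,2],np.array([.533,-.0925])-s['tool_pos'][:2])"
```

```text
[ 0.5296412  -0.08982955  0.09983388] [-0.766027    1.23946532  0.13441891] [-0.02727178  0.0080106  -0.99959596] [ 0.0033588  -0.00267045]
```

{"name": "carry_out", "arguments": {
  "motion": [
    [[0.15, -0.1, -0.5, -0.004, -0.013, 0], [0.33, -0.27, -1, -0.008, -0.027, 0], [0.33, -0.27, -1.5, -0.008, -0.027, 0], [0.33, -0.27, -1.8, -0.008, -0.027, 0], [0.33, -0.27, -1.8, -0.008, -0.027, 0]]
  ]
}}

```text
t: 11.02
tool_pos: [0.533, -0.092, 0.0819]
ee_rot: [0.984, -0.18, -0.0, -0.0]
force: [0.0, 0.2, 1.3]
width: -0.0001
```

{"name": "carry_out", "arguments": {
  "motion": [
    [[0, 0, -0.1, 0, 0, 0], [0, 0, -0.2, 0, 0, 0], [0, 0, -0.3, 0, 0, 0], [0, 0, -0.4, 0, 0, 0], [0, 0, -0.4, 0, 0, 0]]
  ]
}}

```text
t: 11.43
tool_pos: [0.5333, -0.092, 0.0781]
ee_rot: [0.984, -0.18, -0.0, -0.0]
force: [-0.6, 1.2, 4.1]
width: 0.0002
```

{"name": "carry_out", "arguments": {
  "motion": [
    [[0, 0, -0.1, 0, 0, 0], [0, 0, -0.2, 0, 0, 0], [0, 0, -0.3, 0, 0, 0], [0, 0, -0.3, 0, 0, 0], [0, 0, -0.3, 0, 0, 0]]
  ]
}}

```text
t: 11.85
tool_pos: [0.5333, -0.092, 0.076]
ee_rot: [0.984, -0.18, 0.0, -0.0]
force: [-3.0, 2.0, 10.7]
width: -0.0001
```

{"name": "carry_out", "arguments": {
  "motion": [
    [[0, 0, -0.1, 0, 0, 0], [0, 0, -0.2, 0, 0, 0], [0, 0, -0.3, 0, 0, 0], [0, 0, -0.3, 0, 0, 0], [0, 0, -0.3, 0, 0, 0]]
  ]
}}

```text
t: 12.27
tool_pos: [0.5334, -0.092, 0.0757]
ee_rot: [0.984, -0.18, 0.001, 0.0]
force: [-8.2, 3.4, 24.9]
width: -0.0001
```

Hard stop at z≈0.076 after about 6 mm of soft travel, from first contact at about 0.082. I'll look before releasing.

```bash
python3 - <<'E'
from h import *
d=ctrl.camera("side")["image"][170:265,220:330];d0=np.load("side0.npz")["image"][170:265,220:330]
f=lambda a:cv2.resize(a,None,fx=3.6,fy=3.6*1.5,interpolation=2)
cv2.imwrite("pics/p.png",np.hstack([f(d),f(d0)])[:,:,::-1])
E
```

```text
(no output)
```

View pics/p.png

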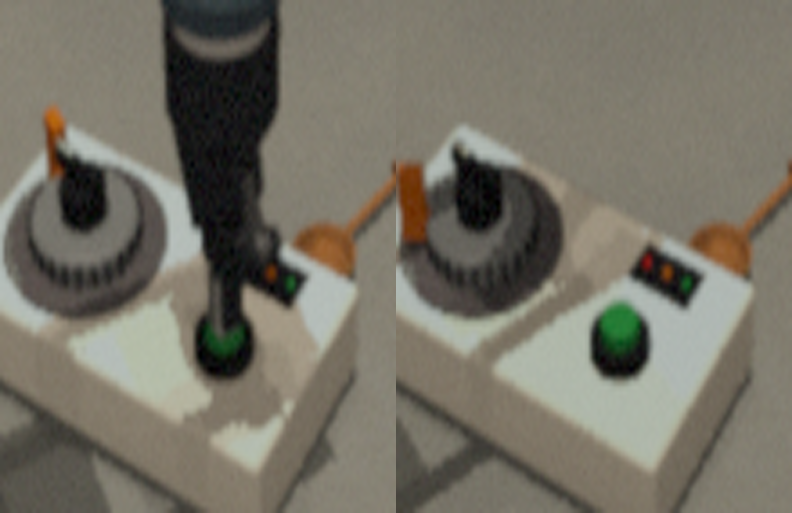

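The left half (pressed) shows the finger tips resting on the green cap at (225,330), with green still visible all round and above the collar. So the cap itself is bottomed, and it stands lower than in the right half (before). Releasing.

{"name": "carry_out", "arguments": {
  "motion": [
    [[0, 0, 0.5, 0, 0, 0], [0, 0, 1.5, 0, 0, 0], [0, 0, 4, 0, 0, 0], [0, 0, 7, 0, 0, 0], [0, 0, 10, 0, 0, 0]]
  ]
}}

```text
t: 12.73
tool_pos: [0.5329, -0.092, 0.1761]
ee_rot: [0.984, -0.18, -0.0, 0.0]
force: [1.6, 0.6, -0.0]
width: 0.0002
```

{"name": "carry_out", "arguments": {
  "motion": [
    [[0, 0, 1, 0, 0, 0], [0, -0.5, 2, 0, 0, 0], [-1, -1, 2, 0, 0, 0], [-2, -1, 2, 0, 0, 0], [-2, -1, 2, 0, 0, 0]]
  ]
}}

```text
t: 13.15
tool_pos: [0.5098, -0.1018, 0.1945]
ee_rot: [0.984, -0.18, -0.002, -0.0]
force: [-0.5, -0.2, -0.6]
width: 0.0002
```

```bash
python3 - <<'E'
from h import *
s=ctrl.camera("side");d=s["image"];d0=np.load("side0.npz")["image"]
c=dict(ctrl.camera("scene"));e0=np.load("scene0.npz")["image"]
f=lambda a:cv2.resize(a[185:265,200:330],(400,246),interpolation=2)
cv2.imwrite("pics/end.png",np.vstack([np.hstack([f(d),f(d0)]),np.hstack([cv2.resize(c["image"],(400,300)),cv2.resize(e0,(400,300))])])[:,:,::-1])
b=blob(d,(45,80,40),(85,255,255),(265,215,300,245));print("btn",b[0],b[1])
l=blob(d,(3,150,80),(18,255,255),(205,170,262,225));
if l: print("lug side",l[0],l[1])
st=ctrl.state();print(st["tool_pos"],st["force"])
E
```

```text
btn [281.78409091 230.45454545] [276 226  12  10  88]
lug side [234.42424242 194.45454545] [233 190   5  12  33]
[ 0.51146411 -0.10181885  0.19479069] [0.96500786 0.30549314 0.87426043]
```

View pics/end.png

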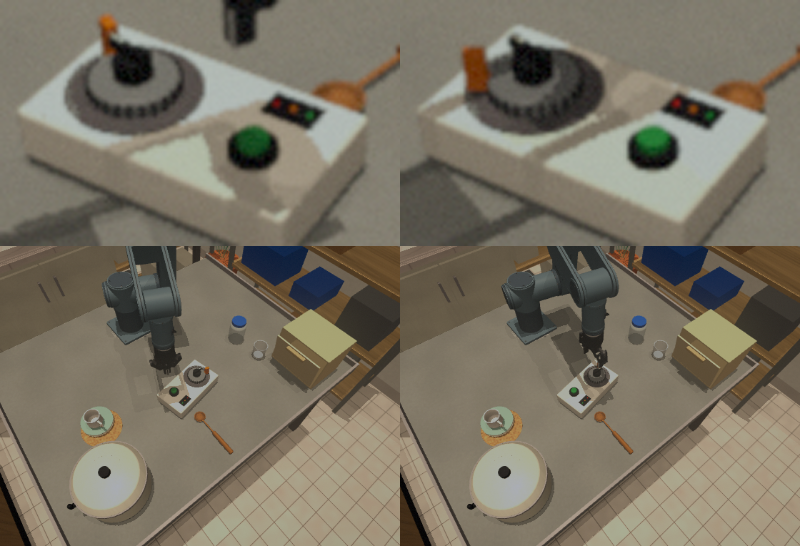

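Left half is after, right half before: the button has sprung back to the same pixels (282,230). The lug is at its new angle, the knob looks unchanged, and nothing else has moved. Handing in.

```bash
python3 -c "
from bench import ctrl
print(ctrl.finish_job())"
```

```text
the job is handed in; nothing more can be done
None
```

I turned the ring clockwise by its lug about 1.10 rad until it met its stop, leaned on it there, then pressed the green button and let it go. The job was handed in at about 13 s on the robot's clock.

- **Ring and stop:** the lug came to rest about 1.02 rad anticlockwise of the console's x axis, inside the stated stop range. The measured tangential force at the lug rose to 9–11 N and I held it for about a second. That is above the 6 N needed to close the switch and below 15 N. The switch itself gave no reading, so its closing is inferred from the force.
- **Sideways forces at the stop:** while I leaned on the lug, the tool also felt about 2–3 N outward and up to 6 N upward. I put these down to friction between the fingers and the lug.
- **Button:** it went in about 6 mm to a hard bottom and sprang back to the same pixels as before. The push peaked at about 25 N after it bottomed, more than the 5 N needed but under the 40 N limit.
- **Inner knob:** the pointer tip measured within about 2 mm during the turn, which is the calibration error. I did not measure it again after backing off; the last pictures only look unchanged.
- **Other things on the shelf:** the jar, cup, spoon, saucers and creamer look unmoved in the before and after pictures, and the robot was clear of everything at the end.

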